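# Clear the glaze jar and clamp the casting mould shut

### The job

The two-part plaster mould is to be clamped shut for slip casting, but a green glaze jar stands in the way, right in front of the mould's clamping lug. Move the jar into the blue tray, keeping it upright and setting it down gently, well inside the rim. Then squeeze the orange spring clamp open by its handles, push its jaws well over the lug so that one pad bears on each side, lying level, and let it grip there; do not disturb the mug, the white tub or the amber jar.

Things in the scene. Friction and masses are not known exactly. Their poses are not given: they have to be found in the camera images.
- mould: Fixed white plaster mould on a plywood batt. Origin on the table under the mould's middle; z up. Batt 12 mm thick, x -175 to 75, y -70 to 70 mm. Block x -45 to 55, y -50 to 50, top z 125 mm, brass hinges on its +x face. From its -x face the clamping lug sticks out, an upright plate with a dark seam line: x -85 to -45, y -7 to 7 (14 mm thick), z 12 to 92 mm.
- lug (a point): Middle of the lug's free upright edge (mould frame x -85, y 0, z 52 mm). Axes as the mould's: +x points from the edge into the mould, y across the 14 mm thickness, z up.
- jar: Green closed glaze jar with a white cap and paper label, round, 58 mm diameter, 115 mm high, about 0.35 kg, standing on the mould's batt just in front of the lug. Origin: centre of its underside; z is its upward axis.
- tray: Fixed square blue plastic tray, 170 x 170 mm outside, rim 16 mm high, walls and floor 5 mm thick (inside 160 x 160 mm, floor 5 mm above the table). Origin: centre of its underside on the table; z up, x and y along its sides.
- clamp: Orange spring clamp like a big clothes peg, 150 long, 36 mm high, 0.12 kg, lying flat, pivot upright. Origin: foot of the pivot pin; +x to the jaws (tips x 78), -x to the handles (ends x -73 mm), y = 0 its plane of symmetry. Shut: pads 4 mm apart, handles 50 mm over their outer faces at x -45, 58 at the ends. Squeezed to its stop: handle faces parallel, 30 mm apart; pads 30 mm apart.
- clamp_grip (a point): Point between the handles where to squeeze them: clamp frame x -45, y 0, z 24 mm; axes as the clamp's (squeeze along y). It takes about 15 N on each handle; let go, the clamp springs shut.
- clamp_left_pad (a point): Middle of the inner face of the black pad of the clamp's +y jaw. The pad is 28 mm long and 32 mm high; its middle lies 64 mm from the pivot, 18 mm above the clamp's underside.
- clamp_right_pad (a point): The same for the -y jaw.
- clamp_left (a joint): Hinge angle of the +y arm from the shut rest position, rad: 0 shut, 0.2 squeezed fully open, about 0.08 when gripping the 14 mm lug. The other arm mirrors it.
- mug: White mug, 90 mm high, 76 mm wide, bystander. Origin: centre of its underside.
- tub: White open tub, 75 mm high, 96 mm wide, bystander. Origin: centre of its underside.
- pot: Amber jar with a black cap, 100 mm high, 60 mm diameter, bystander. Origin: centre of its underside.
There are look-alikes about, which are no part of the job. There is more than one size of the clamp; the job needs the largest.

How it is judged:
On the way, in this order (a step that is already met when the one before it is completed fails the run):
1. the green jar stands upright in the tray, let go (x of jar in the frame of tray between -0.05 and 0.05 m and y of jar in the frame of tray between -0.05 and 0.05 m and z of jar in the frame of tray below 0.011 m and angle between jar's own z axis and vertical below 0.1 rad and contact force between the fingers and jar below 0.1 N and contact force between jar and tray above 1 N), for 0.2 s.
2. the clamp, let go, grips the lug with one pad on each side (y of clamp_left_pad in the frame of mould between 0.003 and 0.015 m and y of clamp_right_pad in the frame of mould between -0.015 and -0.003 m and x of each of clamp_left_pad, clamp_right_pad in the frame of mould above -0.078 m and z of clamp_left_pad in the frame of mould between 0.012 and 0.088 m and z of clamp_right_pad in the frame of mould between 0.012 and 0.088 m and contact force between clamp and mould above 3 N and angle between clamp's own z axis and vertical below 0.25 rad and contact force between the fingers and clamp below 0.1 N), for 0.2 s.
At the end, for the whole second after the job is handed in: Jar upright (6 degrees) on the tray floor, within 50 mm of both of the tray's centre lines; clamp let go, at rest, level (14 degrees), gripping the lug, a pad on each side, pad middles 7 mm or more in from the lug's free edge and within its height (all of step 2 and x of jar in the frame of tray between -0.05 and 0.05 m and y of jar in the frame of tray between -0.05 and 0.05 m and z of jar in the frame of tray below 0.011 m and angle between jar's own z axis and vertical below 0.1 rad and linear speed of each of clamp, jar below 0.02 m/s); the robot touches nothing.
It fails at once if the mug is shoved more than 30 mm or tipped (distance of mug from where it was at the start of the episode above 0.03 m or angle between mug's own z axis and vertical above 0.35 rad).
It fails at once if the white tub is shoved more than 30 mm or tipped (distance of tub from where it was at the start of the episode above 0.03 m or angle between tub's own z axis and vertical above 0.35 rad).
It fails at once if the amber jar is shoved more than 30 mm or tipped (distance of pot from where it was at the start of the episode above 0.03 m or angle between pot's own z axis and vertical above 0.35 rad).
It fails at once if the green glaze jar is tipped beyond about 35 degrees (angle between jar's own z axis and vertical above 0.6 rad).
It fails at once if the green glaze jar is dropped or slammed into the tray (faster than 0.4 m/s within 15 mm of its floor) (horizontal distance between jar and tray below 0.08 m and z of jar in the frame of tray below 0.02 m and linear speed of jar above 0.4 m/s).
It also fails if it takes over 56 s, if anything falls off the work surface, if the arm or the gripper's body presses on something with over 40 N, if the wrist force passes 120 N, or if a joint passes its speed limit or range.

### The arm

A 6-joint arm with a two-finger parallel gripper is mounted at the origin on the work surface. World frame = base frame: x ahead of the robot, y to its left, z up, the work surface at z = 0. Lengths are in m, angles in rad, forces in N, time in s.
With the tool pointing down it reaches from about 0.15 to 0.775 m from the base axis. Payload 6.1 kg.
Tool frame: the origin (TCP) lies between the finger pads; the fingertips stand 25 mm ahead of it and the grasp point (between the pads) lies 6 mm ahead of it; z points along the fingers, x is the direction in which the jaws open and shut, and the axes are right-handed (so a half turn about z gives the same grasp; the last joint's range is limited). The gripper opens to 85 mm and grips with 20 to 120 N. Pads are 22 mm wide; open, the fingers measure 114 mm over their backs; the gripper's body (76 mm by 85 mm) begins 54 mm behind the grasp point. The pads swing forward as they close: fully open they stand 13 mm farther back than shut.
Start: joints at [1.197, 0.126, -0.04, 1.405, 0, 1.571], TCP at [0.192, 0.489, 0.256] pointing down, gripper open.
Joint ranges: [-2.72, 2.72], [-0.95, 1.95], [-1.27, 1.35], [-1.78, 2.02], [-1.46, 1.47], [-3.14, 3.14]. Speed limits (rad/s): [2.39, 2.39, 3.01, 3.14, 3.14, 3.14].

### API

Orientations are given as a rotation vector (axis times angle).
In Python, from plant import get_state, camera, job_done gives the robot as it stands. The module is installed in compiled form; this text tells all that it offers.
- The arm moves only by the tool drive_tool, never from a script. Its argument "targets" is a list of rows, each a list of 5 numbers: the shift along the tool's x, y, z in mm, then the turn about the tool's z in degrees, then the gripper command: -1 is fully open, 1 is shut, values between are in proportion. In form: [[dx, dy, dz, spin, grip], ...]. A call has 1 to 20 rows; each row shifts and turns the commanded pose from where the row before left it, along the tool's axes as they then stand; what a row does not reach is not made up. A row lasts 1/10 s, in which the tool goes at most 50 mm and 8.59 degrees, less where a joint would pass 70% of its speed; a pose out of reach is approached as far as the arm can. A call is refused whole if a number of a shift passes 50 or a number of a turn 8.59, either way. A call with a gripper value outside its range is refused whole. The fingers move at their own pace and stop on an object; "grip_force" is the grip in N (left out, the last holds). Time passes only in rows, so rows that do not move let the fingers close. It gives the time, the measured TCP pose, the force and the opening at its end, in the units of the state.
- get_state(): the state, without advancing time (a new reading comes with each control period).
- camera(name): name is "side" or "top" or "wrist"; returns a dict with "color" (480x640x3 uint8, red, green, blue), "depth" (480x640 float32, m along the optical axis (not along the pixel's ray), 0 where there is no reading), "fov_y" (degrees; the focal length in pixels is half the picture's height over the tangent of half this angle, whatever the lens; pixels are square), "cx", "cy" (the principal point, pixels), "rvec" (rotation vector, rad) and "tvec" (3), from world to camera coordinates, as OpenCV has them. Camera axes: x right, y down, z forward; pixel columns grow to the right and rows downward; lengths in m; the calibration is good to about 2 mm. The wrist camera is an equidistant fisheye: a pixel r from the principal point sees the ray r / f radians off the axis. A picture is of the moment at which its call begins.
- job_done(): hands the job in, once; it reports no verdict.
The state is a dict: "t": time; "joint_positions": joint angles; "joint_vel": joint speeds; "effort": joint torques, N m; "ee_pos": TCP position; "ee_rot": TCP orientation; "wrist_force": force on the tool from outside, world axes, zero at the start; "wrist_torque": the same for the moment, N m; "width": finger opening in m.
Only numpy, scipy, OpenCV 4.12 (cv2) and the standard library are available. Lean on these libraries where they do the work, as an engineer would, in place of code of your own. Each camera call takes 0.05 s, during which the arm holds its last target. There are 200 camera calls.

## Working session

There is one attempt and no reset: what is moved stays moved. The work goes in short steps, Python scripts to look and compute and a tool call to move; the robot and the scene stay as the last step left them, time stands still between calls to the robot, and variables do not carry over. Pictures are saved under pics/ and viewed, about 8 in all and at most 12, crops included, and the job is handed in when it is done.

Besides the shell and the picture viewer there is one more tool, called after ">>>" as name(argument=value, ...) on one line, values as JSON. drive_tool: Moves the arm, as the interface text tells. Its arguments: {"type":"object","properties":{"targets":{"type":"array"},"grip_force":{"type":"number"}},"required":["targets"]}

```bash
mkdir -p pics
cat > h.py <<'E'
import numpy as np,cv2
from plant import get_state,camera,job_done
def cam(n):
    c=camera(n); c['f']=240/np.tan(np.radians(c['fov_y']/2)); c['R']=cv2.Rodrigues(np.array(c['rvec'],float))[0]; c['t']=np.array(c['tvec'],float).ravel(); return c
def save(c,name): cv2.imwrite('pics/'+name,c['color'][:,:,::-1])
def cloud(c): # world points from depth (pinhole)
    v,u=np.mgrid[0:480,0:640]; d=c['depth']
    P=np.stack([(u-c['cx'])/c['f']*d,(v-c['cy'])/c['f']*d,d],-1)
    return (P-c['t'])@c['R']
def ray(c,u,v,z):
    d=c['R'].T@np.array([(u-c['cx'])/c['f'],(v-c['cy'])/c['f'],1]); o=-c['R'].T@c['t']
    return o+d*(z-o[2])/d[2]
E
python3 - <<'E'
from h import *
import pickle
for n in('top','side'):
    c=cam(n); save(c,n+'0.png'); pickle.dump(c,open(n+'0.pkl','wb')); print(n,c['fov_y'],-c['R'].T@c['t'])
print(get_state())
E
```

```text
top 44.272975477303106 [ 2.84589738e-01 -2.80196491e-04  1.67510998e+00]
side 56.61758274868624 [-4.87271964e-04 -5.90624419e-01  7.07844499e-01]
{'t': 0.1, 'joint_positions': array([ 1.19702508e+00,  1.26322147e-01, -4.04930082e-02,  1.40538407e+00,
        1.14857067e-05,  1.57080544e+00]), 'joint_vel': array([ 0.00059143, -0.00116744,  0.00293226, -0.00017478, -0.00118108,
        0.00069283]), 'effort': array([ 1.81767300e-03, -4.36900914e+01,  3.53608167e+01,  1.35983151e-02,
        9.10067456e-05, -1.72874707e-06]), 'ee_pos': array([0.19157275, 0.48845517, 0.25561142]), 'ee_rot': array([ 2.59486645e+00,  1.76956578e+00, -1.83032225e-03]), 'wrist_force': array([ 0.51424126, -0.08228417,  0.31035013]), 'wrist_torque': array([-0.00053256,  0.01819257, -0.03814274]), 'width': 0.08544419576562398}
```

View pics/top0.png

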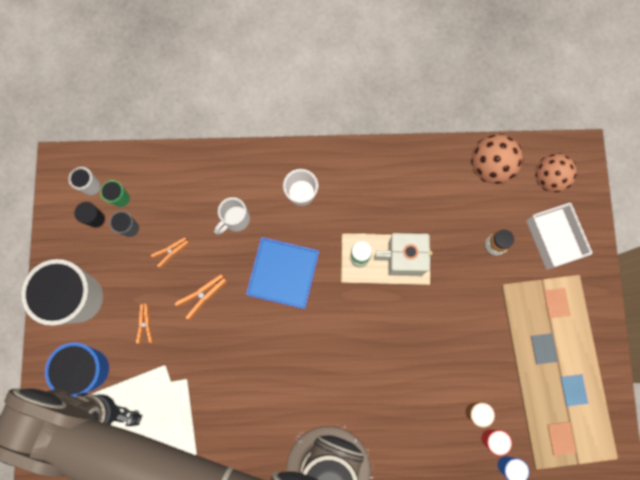

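View pics/side0.png

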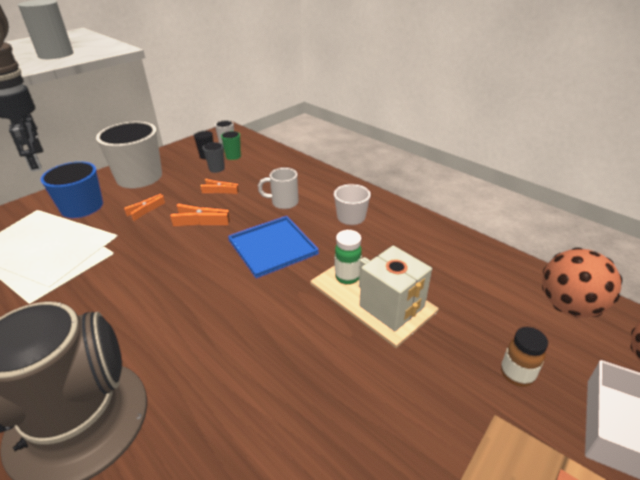

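Top view: the robot base is at about (328,470). The green jar is at (361,252) on the batt, the mould block at (410,255) and the blue tray at (283,272). The mug is at (233,214), the tub at (301,187) and the amber pot at (500,241). There are three orange clamps, at (169,252), (143,323) and (201,296). The last looks the longest, about 60 px against 40, so I'll measure it and confirm in a crop.

Run:
```python
from h import *
import pickle
c=pickle.load(open('top0.pkl','rb')); P=cloud(c); hsv=cv2.cvtColor(c['color'],cv2.COLOR_RGB2HSV); 
print('table z',np.median(P[300:400,250:400,2]))
m=((hsv[...,0]>=4)&(hsv[...,0]<=18)&(hsv[...,1]>170)&(hsv[...,2]>190)).astype(np.uint8); m[:,320:]=0
n,l,s,ce=cv2.connectedComponentsWithStats(cv2.dilate(m,np.ones((3,3))))
for i in range(1,n):
    if s[i,4]<60: continue
    sel=(l==i)&(m>0); v,u=np.nonzero(sel)
    X=np.array([ray(c,a,b,.036)[:2] for a,b in zip(u,v)]); r=cv2.minAreaRect((X*1000).astype(np.float32))
    print('clamp',ce[i],r,'zmax',np.percentile(P[sel][:,2],[50,95]))
# tray
b=((hsv[...,0]>100)&(hsv[...,0]<125)&(hsv[...,1]>150)&(hsv[...,2]>100)).astype(np.uint8); b[:,:230]=0;b[330:]=0
v,u=np.nonzero(b); X=np.array([ray(c,a,q,.016)[:2] for a,q in zip(u,v)]); print('tray',cv2.minAreaRect((X*1000).astype(np.float32)))
# batt region
w=np.zeros_like(b); w[225:295,335:440]=1
def rect(name,lo,hi,z=None):
    s=(w>0)&(P[...,2]>lo)&(P[...,2]<hi); q=P[s]; r=cv2.minAreaRect((q[:,:2]*1000).astype(np.float32)); print(name,s.sum(),r,q.mean(0))
    return s
rect('block',.118,.135); rect('lug',.08,.1); rect('batt',.008,.017)
yl=((hsv[...,0]>12)&(hsv[...,0]<30)&(hsv[...,1]>60)&(hsv[...,2]>190)&(w>0)); v,u=np.nonzero(yl); X=np.array([ray(c,a,q,.012)[:2] for a,q in zip(u,v)]); print('batt col',cv2.minAreaRect((X*1000).astype(np.float32)))
s=(w>0)&(P[...,2]>.108)&(P[...,2]<.121); s[:,378:]=0; q=P[s]; print('jar',cv2.minEnclosingCircle((q[:,:2]*1000).astype(np.float32)),np.median(q,0))
for n,(u0,u1,v0,v1) in dict(mug=(212,252,195,240),tub=(280,322,165,208),pot=(482,518,225,260)).items():
    q=P[v0:v1,u0:u1].reshape(-1,3); q=q[q[:,2]>.03]; print(n,q[:,:2].min(0),q[:,:2].max(0),q[:,2].max())
A=cv2.resize(c['color'][215:355,110:300],None,fx=4,fy=4,interpolation=2)
cv2.imwrite('pics/clamps.png',A[:,:,::-1])
B=cv2.resize(c['color'][225:295,335:445],None,fx=7,fy=7,interpolation=2); cv2.imwrite('pics/mould.png',B[:,:,::-1])
```

```text
table z 0.001496616654954164
tray ((582.6329345703125, 143.98277282714844), (111.83575439453125, 220.06494140625), 32.1542854309082)
block 1662 ((571.69482421875, -187.89178466796875), (212.56434631347656, 101.85152435302734), 87.21971893310547) [ 0.56919576 -0.21293138  0.12693631]
lug 188 ((571.095458984375, -184.94253540039062), (211.62574768066406, 93.137939453125), 74.29112243652344) [ 0.55605362 -0.16554332  0.09174393]
batt 1625 ((569.3088989257812, -185.96426391601562), (301.04266357421875, 201.0046844482422), 88.55814361572266) [ 0.55938565 -0.14753904  0.01258034]
batt col ((571.6425170898438, -181.93228149414062), (256.8427429199219, 144.00730895996094), 87.0416259765625)
jar ((573.4107666015625, -107.67113494873047), 25.640583038330078) [ 0.5518162  -0.10576047  0.11675902]
mug [ 2.84589738e-01 -2.80196491e-04] [0.74093299 0.29874417] 1.6751099808429681
tub [ 2.84589738e-01 -2.80196491e-04] [0.82466161 0.1039527 ] 1.6751099808429681
pot [ 0.28458974 -0.52422609] [ 6.30711001e-01 -2.80196491e-04] 1.6751099808429681
```

View pics/clamps.png

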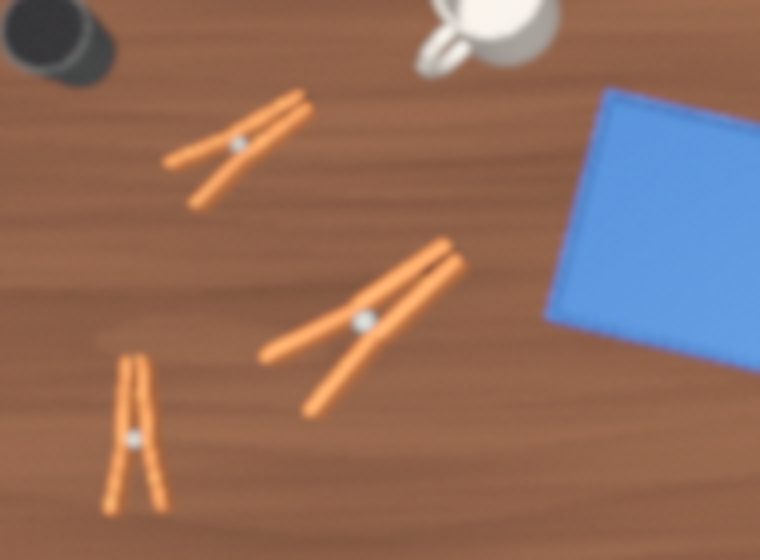

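The crop shows the big clamp with its pivot at full-image px (201,295), jaws toward the upper right (222,278) and handle ends at (176,304) and (187,317). The ones at (169,252) and (143,323) are clearly smaller look-alikes. Next I'll clean up the measurements.

```bash
cat >> h.py <<'E'
def comp(m,u,v):
    n,l,s,ce=cv2.connectedComponentsWithStats(m.astype(np.uint8)); 
    i=1+np.argmin(np.hypot(ce[1:,0]-u,ce[1:,1]-v)+1e3*(s[1:,4]<60)); return l==i,ce[i],s[i,4]
def fit(c,m,z):
    k=max(cv2.findContours(m.astype(np.uint8),0,1)[0],key=cv2.contourArea)[:,0]
    X=np.array([ray(c,a,b,z)[:2] for a,b in k])*1000; (x,y),(w,h),a=cv2.minAreaRect(X.astype(np.float32)); M=cv2.moments(X.astype(np.float32).reshape(-1,1,2))
    return np.round([x,y,w,h,a,M['m10']/M['m00'],M['m01']/M['m00']],1)
E
python3 - <<'E'
from h import *
import pickle
c=pickle.load(open('top0.pkl','rb')); P=cloud(c); H,S,V=cv2.split(cv2.cvtColor(c['color'],cv2.COLOR_RGB2HSV))
for u,v in((201,295),(169,252),(143,323),(283,272),(361,252),(410,255)): print((u,v),H[v,u],S[v,u],V[v,u])
print('clamp px',c['color'][287,212],hex(0),cv2.cvtColor(c['color'],cv2.COLOR_RGB2HSV)[283:292,205:220].reshape(-1,3)[::12].tolist())
m=(H>=7)&(H<=16)&(S>150)&(V>200)
for u,v in((201,295),(169,252),(143,323)):
    q,ce,n=comp(cv2.dilate(m.astype(np.uint8),np.ones((3,3))),u,v); print('clamp',ce,n,fit(c,q,.036))
t=(H>100)&(H<125)&(S>120); q,ce,n=comp(t,283,272); print('tray',ce,n,fit(c,q,.016))
W=np.zeros(H.shape,bool); W[228:292,335:440]=1
z=P[...,2]
q,ce,n=comp(W&(z>.118)&(z<.135)&(np.arange(640)>380),410,255); print('block',ce,n,fit(c,q,.125),np.median(z[q]))
q,ce,n=comp(W&(z>.085)&(z<.1)&(np.arange(640)>374)&(np.arange(640)<392),384,254); print('lug',ce,n,fit(c,q,.092))
q,ce,n=comp(W&(z>.105)&(np.arange(640)<376),361,248); print('jar',ce,n,fit(c,q,.115),np.median(z[q]))
q,ce,n=comp(W&(z>.006)&(z<1),380,258); print('batt',ce,n,fit(c,q,.012))
for nme,u,v,h in(('mug',233,214,.09),('tub',301,187,.075),('pot',502,240,.1)):
    q,ce,n=comp((z>.03)&(z<.3),u,v); print(nme,ce,n,fit(c,q,h))
s=pickle.load(open('side0.pkl','rb')); print(get_state()['t'])
E
```

```text
(201, 295) 40 7 222
(169, 252) 11 54 206
(143, 323) 14 30 203
(283, 272) 106 144 223
(361, 252) 0 0 255
(410, 255) 5 32 96
clamp px [195 122  75] 0x0 [[11, 138, 159], [12, 156, 203], [12, 161, 188], [13, 159, 212], [13, 149, 242], [14, 142, 255], [14, 148, 245], [14, 142, 255], [13, 151, 226], [11, 150, 175], [11, 155, 170], [11, 148, 164]]
clamp [209.31283422 291.62032086] 374 [479.  335.3  44.4 151.1  44.7 486.5 316.5]
clamp [174.54958678 250.39256198] 242 [601.7 427.1  29.  112.2  41.1 605.3 416.9]
clamp [145.69834711 319.90082645] 242 [400.3 494.1 111.2  25.3  10.1 412.8 493.7]
tray [282.52614571 272.66539365] 3404 [537.5 114.5 167.  166.9  75.1 537.4 114.6]
block [410.46879536 251.61248186] 1378 [ 568.1 -239.5  106.8  101.2   87.4  568.6 -235.3] 0.12668533534662876
lug [383.6125 253.1   ] 80 [ 571.  -166.6   41.1   13.9   88.6  572.2 -166.6]
jar [361.69032258 250.76774194] 310 [ 575.2 -105.9   53.6   55.    38.5  576.1 -105.9] 0.12835075089897574
batt [386.27514586 258.1453909 ] 4285 [ 570.5 -180.8  265.1  163.4   87.4  572.5 -182.2]
mug [231.48856549 214.54054054] 481 [688.7 248.1  90.1  99.7  88.6 693.7 245.9]
tub [300.20232558 183.09302326] 430 [773.4  55.7  98.5  93.2  42.9 773.5  56.8]
pot [500.33333333 241.07100592] 507 [ 596.5 -484.5   56.8   80.1   42.5  596.2 -485.4]
0.1
```

View pics/mould.png

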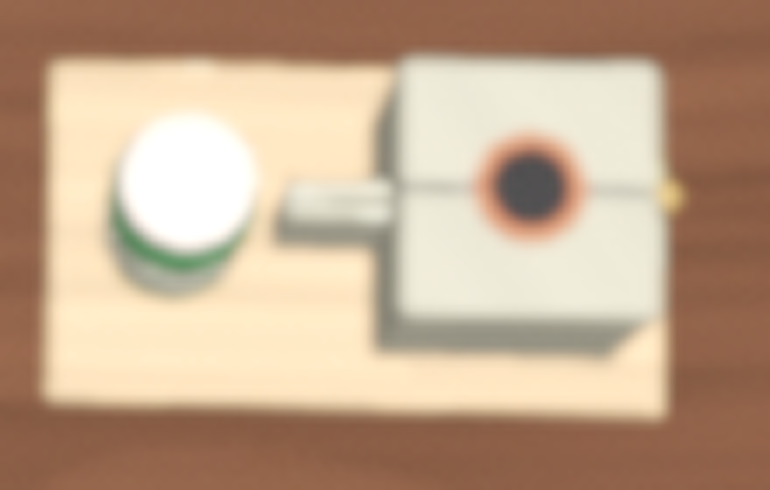

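The crop shows the jar left of the lug, with the lug seam running along the mould axis and the hinge on the right. Mould x points to about -92.6° in world and the origin is at about (569,-232). The lug edge is at about (572,-147), and the jar at about (573,-105) standing on the batt. The measured sizes match the ones given (lug 41x14, tray 167, clamp 151), so I'm moving: first a spin to align with the mould, then over to the jar.

>>> drive_tool(targets=[[0, 0, 0, 7.9, -1], [0, 0, 0, 7.9, -1], [0, 0, 0, 7.9, -1], [0, 0, 0, 7.9, -1], [0, 0, 0, 7.9, -1], [0, 0, 0, 7.9, -1], [0, 0, 0, 7.9, -1], [0, 0, 0, 7.9, -1], [0, 0, 0, 8, -1]])

```text
t: 1.0
ee_pos: [0.1916, 0.4885, 0.2558]
ee_rot: [3.14, -0.081, -0.001]
wrist_force: [-0.6, -0.5, -0.3]
width: 0.0856
```

>>> drive_tool(targets=[[25, 36, 0, 0, -1], [25, 36, 0, 0, -1], [25, 36, 0, 0, -1], [25, 36, 0, 0, -1], [25, 36, 0, 0, -1], [25, 36, 0, 0, -1], [25, 36, 0, 0, -1], [25, 36, 0, 0, -1], [25, 36, 0, 0, -1], [25, 36, 0, 0, -1], [25, 36, 0, 0, -1], [25, 36, 0, 0, -1], [25, 36, 0, 0, -1], [25, 36, 0, 0, -1], [25, 36, 0, 0, -1], [25, 29, 0, 0, -1], [7, 6, 0, 0, -1], [0, 0, 0, 0, -1]])

```text
t: 2.8
ee_pos: [0.5724, -0.1052, 0.2551]
ee_rot: [-3.14, 0.075, 0.003]
wrist_force: [0.4, 0.4, 0.0]
width: 0.0852
```

Run:
```python
from h import *
import pickle
s=get_state(); print(s['t'],s['ee_pos'],s['ee_rot'],s['joint_positions']); c=cam('wrist'); save(c,'w1.png'); pickle.dump(c,open('w1.pkl','wb')); print(c['fov_y'],c['cx'],c['cy'],-c['R'].T@c['t'],c['R'])
```

```text
2.8 [ 0.57236029 -0.10516858  0.25510288] [-3.14024472e+00  7.46693914e-02  2.99860773e-03] [-1.81789408e-01  2.36830316e-01  9.20144974e-02  1.42793818e+00
  1.52716284e-04  1.43655423e+00]
65.70646984690485 322.67296227101906 230.02374239455744 [ 0.5761664  -0.03137728  0.3732857 ] [[ 0.99886705 -0.0475264  -0.00242041]
 [-0.04479473 -0.95618885  0.28930317]
 [-0.01606391 -0.28886698 -0.95723446]]
```

View pics/w1.png

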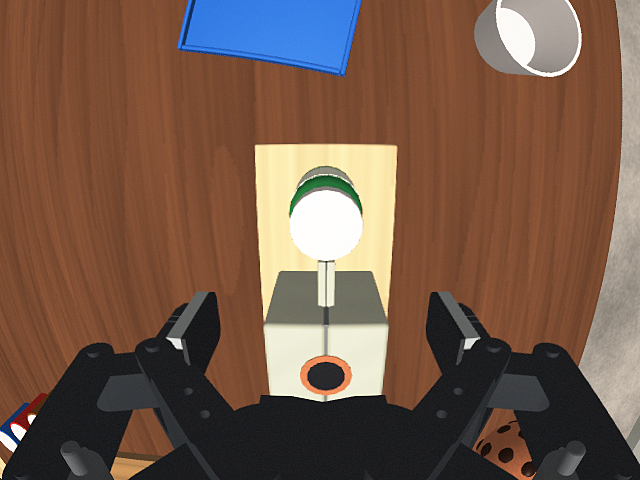

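The wrist view shows the white cap at (326,226), the lug at (326,262–305) and the mould ring at (326,375). All lie on one vertical line, so the alignment is good. I'll measure with the fisheye model.

```bash
cat >> h.py <<'E'
def fray(c,u,v,z):
    x,y=u-c['cx'],v-c['cy']; r=np.hypot(x,y); th=r/c['f']
    d=c['R'].T@np.array([x/r*np.sin(th),y/r*np.sin(th),np.cos(th)]); o=-c['R'].T@c['t']
    return (o+d*(z-o[2])/d[2])*1000
E
python3 - <<'E'
from h import *
import pickle
c=pickle.load(open('w1.pkl','rb')); H,S,V=cv2.split(cv2.cvtColor(c['color'],cv2.COLOR_RGB2HSV)); print(c['f'])
q,ce,n=comp((S<25)&(V>235),326,225); k=max(cv2.findContours(q.astype(np.uint8),0,1)[0],key=cv2.contourArea)[:,0]
X=np.array([fray(c,a,b,.127)[:2] for a,b in k],np.float32); print('cap',ce,n,cv2.minEnclosingCircle(X))
for r in (268,280,292): 
    print(r,''.join(chr(65+int(x)//10) for x in V[r,308:346]))
print([int(x) for x in V[254:275,322]])
for u,v in((318,262),(334,262),(318,303),(334,303)): print(u,v,fray(c,u,v,.092).round(1))
for u,v in((256,145),(397,146)): print('batt',fray(c,u,v,.012).round(1))
for u,v in((264,325),(388,324)): print('block',fray(c,u,v,.125).round(1))
for u,v in((342,75),(180,47)): print('tray',fray(c,u,v,.016).round(1))
E
```

```text
371.64829954431775
cap [325.7074813  225.03216958] 4010 ((574.2426147460938, -102.94554901123047), 25.410253524780273)
268 ZZZZZZZZZYWYYXYYYRJVZYYYYXXZZZZZZZZZZZ
280 LLLLLLLLKOWYYXYYYQOYYYXYYXUJKLLLLLLLLL
292 LLLLLLLLKMVYYYYYYQOYYYXXYXQKLLLLLLLLLL
[254, 254, 254, 255, 255, 255, 229, 106, 190, 252, 242, 240, 241, 240, 241, 241, 239, 239, 240, 240, 238]
318 262 [ 566.4 -143.2   92. ]
334 262 [ 579.4 -143.9   92. ]
318 303 [ 564.4 -181.    92. ]
334 303 [ 578.  -181.6   92. ]
batt [509.2 -50.8  12. ]
batt [646.8 -58.   12. ]
block [ 522.5 -181.7  125. ]
block [ 619.4 -185.4  125. ]
tray [595.6  12.3  16. ]
tray [438.1  56.5  16. ]
```

>>> drive_tool(targets=[[1.5, -1.5, 20, 0, -1], [0, 0, 35, 0, -1], [0, 0, 35, 0, -1], [0, 0, 35, 0, -1], [0, 0, 25, 0, -1], [0, 0, 13, 0, -1], [0, 0, 0, 0, -1], [0, 0, 0, 0, 1], [0, 0, 0, 0, 1], [0, 0, 0, 0, 1], [0, 0, 0, 0, 1], [0, 0, 0, 0, 1], [0, 0, 0, 0, 1]], grip_force=50)

```text
t: 4.15
ee_pos: [0.5745, -0.1029, 0.0956]
ee_rot: [3.141, -0.072, 0.005]
wrist_force: [-1.9, 1.3, 6.5]
width: 0.0561
```

>>> drive_tool(targets=[[0, 0, 0, 0, 1], [0, 0, 0, 0, 1], [0, 0, -8, 0, 1], [0, 0, -8, 0, 1]])

```text
t: 4.55
ee_pos: [0.5735, -0.1029, 0.11]
ee_rot: [3.141, -0.072, -0.0]
wrist_force: [-0.0, -1.5, -3.6]
width: 0.0561
```

>>> drive_tool(targets=[[0, 0, -15, 0, 1], [0, 0, -20, 0, 1], [-3, -10, -10, 0, 1], [-4, -20, 0, 0, 1], [-5, -25, 0, 0, 1], [-5, -26, 0, 0, 1], [-5, -26, 0, 0, 1], [-5, -26, 0, 0, 1], [-5, -26, 0, 0, 1], [-5, -24, 0, 0, 1], [-4, -18, 0, 0, 1], [-3, -11, 0, 0, 1], [-1.5, -5, 10, 0, 1], [0, 0, 18, 0, 1], [0, 0, 18, 0, 1], [0, 0, 6, 0, 1], [0, 0, 2, 0, 1], [0, 0, 0, 0, 1]])

```text
t: 6.35
ee_pos: [0.5381, 0.1157, 0.1003]
ee_rot: [3.141, -0.073, -0.0]
wrist_force: [0.4, 0.2, -2.0]
width: 0.0562
```

>>> drive_tool(targets=[[0, 0, 4, 0, 1], [0, 0, 3, 0, 1], [0, 0, 2, 0, 1], [0, 0, 2, 0, 1], [0, 0, 0, 0, 1]])

```text
t: 6.85
ee_pos: [0.5379, 0.116, 0.089]
ee_rot: [3.141, -0.072, -0.001]
wrist_force: [-0.6, 0.2, -3.4]
width: 0.0565
```

Run:
```python
from h import *
s=get_state(); print(s['t'],s['ee_pos'],s['wrist_force'])
c=cam('side'); im=c['color'][180:330,200:440]; cv2.imwrite('pics/s2.png',cv2.resize(im,None,fx=3,fy=3,interpolation=2)[:,:,::-1])
```

```text
6.85 [0.5378974  0.11599899 0.08902061] [-0.5875582   0.24306603 -3.44507469]
```

View pics/s2.png

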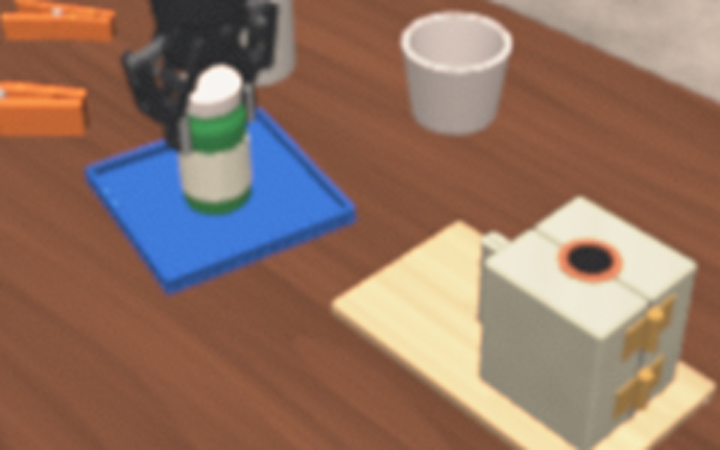

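The side crop shows the jar held upright over the middle of the tray, slightly above the floor. I'll lower it gently until it touches.

>>> drive_tool(targets=[[0, 0, 1, 0, 1], [0, 0, 1, 0, 1], [0, 0, 0, 0, 1]])

```text
t: 7.2
ee_pos: [0.5382, 0.1161, 0.0886]
ee_rot: [-3.14, 0.072, -0.002]
wrist_force: [-3.5, 0.3, 4.8]
width: 0.056
```

>>> drive_tool(targets=[[0, 0, 1, 0, 1], [0, 0, 1, 0, 1], [0, 0, 0, 0, 1]])

```text
t: 7.5
ee_pos: [0.5381, 0.1162, 0.0885]
ee_rot: [-3.14, 0.072, -0.004]
wrist_force: [-8.6, -2.1, 19.6]
width: 0.0562
```

>>> drive_tool(targets=[[0, 0, -3, 0, 1], [0, 0, 0, 0, 0.2], [0, 0, 0, 0, -0.4], [0, 0, 0, 0, -1], [0, 0, 0, 0, -1], [0, 0, 0, 0, -1], [0, 0, -20, 0, -1], [0, 0, -35, 0, -1], [0, 0, -45, 0, -1], [0, 0, -45, 0, -1], [0, 0, -20, 0, -1], [0, 0, 0, 0, -1]])

```text
t: 8.7
ee_pos: [0.5395, 0.1164, 0.2572]
ee_rot: [-3.139, 0.072, -0.01]
wrist_force: [-0.0, -0.1, -0.5]
width: 0.0854
```

Run:
```python
from h import *
import pickle
c=pickle.load(open('top0.pkl','rb'))
f=lambda u,v:(ray(c,110+u/4-.375,215+v/4-.375,.036)*1000).round(1)[:2]
j=f(454.5,251.5);h=f(286,384.5);p=f(365,320);d=j-h
print(j,h,p,np.linalg.norm(d),np.degrees(np.arctan2(d[1],d[0])))
s=get_state(); print(s['t'],s['ee_pos'],s['ee_rot'],s['joint_positions'])
c=cam('wrist'); save(c,'w3.png')
c=cam('side');P=cloud(c); H,S,V=cv2.split(cv2.cvtColor(c['color'],cv2.COLOR_RGB2HSV))
c=cam('top');P=cloud(c); print('cap',[ (u0:=ray(c,*comp((S0:=cv2.cvtColor(c['color'],cv2.COLOR_RGB2HSV))[...,1]<1,0,0)[1],.12))] if 0 else '')
m=(c['color'].min(-1)>200); q,ce,n=comp(m,293,262); print('top white near tray',ce,n,ray(c,*ce,.12)*1000)
```

```text
[523.7 279.5] [433.5 395.6] [477.1 341.5] 147.02125696646732 -52.15577826300248
8.7 [0.53954775 0.11635497 0.25720096] [-3.13916566  0.07176372 -0.01010812] [2.12377386e-01 1.71996105e-01 1.64926474e-02 1.40866117e+00
 4.61689234e-05 1.82888743e+00]
cap 
top white near tray [300.97272727 191.28181818] 330 [744.29149444  54.49178311 120.        ]
```

>>> drive_tool(targets=[[0, 0, 0, -8.1, -1], [0, 0, 0, -8.1, -1], [0, 0, 0, -8.1, -1], [0, 0, 0, -8.1, -1], [0, 0, 0, -8.1, -1], [8, -24, 0, 0, -1], [14, -41, 0, 0, -1], [14, -41, 10, 0, -1], [14, -41, 20, 0, -1], [14, -41, 20, 0, -1], [14, -41, 10, 0, -1], [10, -31, 0, 0, -1], [0, 0, 0, 0, -1], [0, 0, 0, 0, -1]])

```text
t: 10.25
ee_pos: [0.4469, 0.3753, 0.1915]
ee_rot: [2.969, 1.022, -0.005]
wrist_force: [1.0, -0.6, 0.1]
width: 0.0855
```

Run:
```python
from h import *
import pickle
s=get_state(); print(s['t'],s['ee_pos'],s['ee_rot']); c=cam('wrist'); save(c,'w4.png'); pickle.dump(c,open('w4.pkl','wb'))
c=cam('top'); pickle.dump(c,open('top4.pkl','wb'))
```

```text
10.25 [0.44688252 0.37527543 0.19145049] [ 2.9692464   1.0218342  -0.00451787]
```

View pics/w4.png

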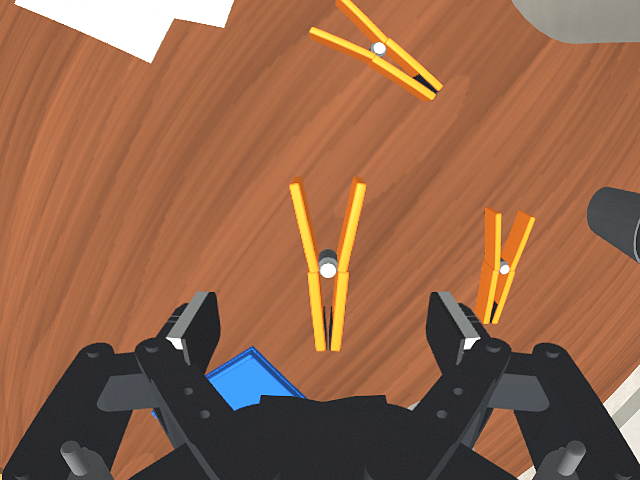

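The wrist view has the big clamp in line with the tool: handle ends at (295,183) and (361,183), pivot at (328,270), jaw tips at (321,351) and (336,351). The look-alikes are at (378,50) and (505,268).

Run:
```python
from h import *
import pickle
c=pickle.load(open('w4.pkl','rb'))
f=lambda u,v:fray(c,u,v,.036)[:2]
L,R=f(290,183),f(366,183); l,r=f(316,351),f(341,351); h=(L+R)/2;j=(l+r)/2;d=j-h;a=np.arctan2(d[1],d[0])
print('handle width',np.linalg.norm(L-R),'jaw w',np.linalg.norm(l-r),'len',np.linalg.norm(d),'ang',np.degrees(a),h,j,'pin',f(328,270))
u=d/np.linalg.norm(d); g1=h+28*u; g2=j-123*u; print('grip',g1,g2)
s=get_state(); e=s['ee_pos'][:2]*1000; Rm=cv2.Rodrigues(s['ee_rot'])[0]; x,y=Rm[:2,0],Rm[:2,1]; g=(g1+g2)/2
print('phi_y',np.degrees(np.arctan2(y[1],y[0])),'dx',(g-e)@x,'dy',(g-e)@y,'small clamp pts lateral',[((f(*p)-e)@x,(f(*p)-e)@y) for p in((486,209),(481,320))], e)
c=pickle.load(open('top4.pkl','rb')); m=(c['color'].min(-1)>215)
n,lb,st,ce=cv2.connectedComponentsWithStats(m.astype(np.uint8))
for i in range(1,n):
    if 230<ce[i][0]<330 and 220<ce[i][1]<320 and st[i,4]>30: print('jarcap',ce[i],st[i,4],ray(c,*ce[i],.12)*1000)
```

```text
handle width 56.79045769215689 jaw w 22.224575938529764 len 149.07532623109736 ang -51.561993530369875 [432.58310851 399.34361528] [525.25839347 282.57570681] pin [475.89992234 344.28014021]
grip [449.98979844 377.41174017] [448.79329131 378.91930105]
phi_y -52.15336957260427 dx 3.638715801638586 dy -2.0544122735165646 small clamp pts lateral [(np.float64(131.33119424687746), np.float64(-10.550252769640277)), (np.float64(143.48312717473587), np.float64(92.56239944577632))] [447.77869069 374.31070377]
jarcap [279.90217391 266.15217391] 184 [538.34674035 114.20444938 120.        ]
```

The jar cap reads (538,114), which is the middle of the tray. The clamp lines up too (handle width 57, length 149), so I'm going down and squeezing.

>>> drive_tool(targets=[[3.5, -2, 20, -0.6, -1], [0, 0, 40, 0, -1], [0, 0, 40, 0, -1], [0, 0, 35, 0, -1], [0, 0, 17, 0, -1], [0, 0, 8, 0, -1], [0, 0, 0, 0, -1], [0, 0, 0, 0, -1]])

```text
t: 11.15
ee_pos: [0.4503, 0.3789, 0.0345]
ee_rot: [-2.966, -1.034, -0.002]
wrist_force: [-0.6, -0.2, 1.2]
width: 0.0854
```

>>> drive_tool(targets=[[0, 0, 0, 0, 0.2], [0, 0, 0, 0, 0.4], [0, 0, 0, 0, 1], [0, 0, 0, 0, 1], [0, 0, 0, 0, 1], [0, 0, 0, 0, 1], [0, 0, 0, 0, 1], [0, 0, 0, 0, 1]], grip_force=60)

```text
t: 11.95
ee_pos: [0.4502, 0.3806, 0.0368]
ee_rot: [-2.963, -1.035, -0.007]
wrist_force: [-5.4, -0.2, 16.4]
width: 0.0269
```

>>> drive_tool(targets=[[0, 0, -5, 0, 1], [0, 0, -10, 0, 1], [0, 0, -25, 0, 1], [0, 0, -40, 0, 1], [0, 0, -40, 0, 1], [0, 0, -30, 0, 1], [0, 0, -10, 0, 1], [0, 0, 0, 0, 1], [0, 0, 0, 0, 1]])

```text
t: 12.85
ee_pos: [0.4489, 0.3786, 0.1916]
ee_rot: [2.965, 1.035, -0.003]
wrist_force: [-0.1, -0.2, -1.2]
width: 0.0263
```

Run:
```python
from h import *
import pickle
s=get_state(); print(s['t'],s['ee_pos'],s['ee_rot'],s['wrist_force'],s['wrist_torque'],s['width']); c=cam('wrist'); save(c,'w5.png'); pickle.dump(c,open('w5.pkl','wb'))
c2=cam('side'); 
a=c['color'][230:480,180:480]; b=cv2.resize(c2['color'][120:240,130:290],None,fx=2.5,fy=2.5); a=cv2.resize(a,(480,400)); b=cv2.resize(c2['color'][60:260,100:300],(400,400),interpolation=2)
cv2.imwrite('pics/m5.png',np.hstack([cv2.resize(a,(400,400)),b])[:,:,::-1])
```

```text
12.85 [0.44889163 0.37860277 0.1915966 ] [ 2.96534106  1.03506054 -0.00339239] [-0.08512633 -0.23249444 -1.21502046] [ 0.07780653  0.03648313 -0.0392913 ] 0.02633475706487534
```

View pics/m5.png

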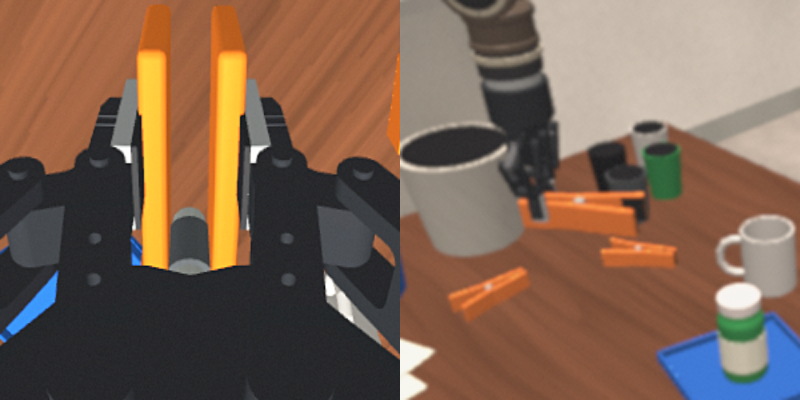

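The left half shows the handles squeezed parallel between the pads. The right half shows the clamp hanging about level in the gripper and the jar upright in the tray. I'll measure the held clamp's offset and level from depth.

```bash
cat >> h.py <<'E'
def clampmeas():
    s=get_state(); Rm=cv2.Rodrigues(s['ee_rot'])[0]; print(s['t'],s['ee_pos'].round(4),s['ee_rot'].round(3),s['wrist_force'].round(1))
    for n in('side','top'):
        c=cam(n); P=cloud(c); H,S,V=cv2.split(cv2.cvtColor(c['color'],cv2.COLOR_RGB2HSV))
        T=(P-s['ee_pos'])@Rm*1000
        m=(H>=5)&(H<=22)&(S>120)&(V>90)&(np.abs(T[...,0])<45)&(T[...,1]>-60)&(T[...,1]<150)&(np.abs(T[...,2])<45)
        m=cv2.morphologyEx(m.astype(np.uint8),cv2.MORPH_OPEN,np.ones((2,2)))>0
        q=T[m]; print(n,len(q))
        if len(q)<20: continue
        print(' ymax pct',np.percentile(q[:,1],[1,50,99]).round(1))
        for a in range(-30,140,20):
            k=q[(q[:,1]>=a)&(q[:,1]<a+20)]
            if len(k)>5: print(' y',a,len(k),'x',np.percentile(k[:,0],[3,97]).round(1),'z top/bot',np.percentile(k[:,2],[3,97]).round(1))
E
python3 -c "
from h import *
clampmeas()"
```

```text
12.95 [0.4486 0.3784 0.191 ] [ 2.965  1.035 -0.005] [-0.4  0.4 -1.3]
side 946
 ymax pct [-129.3   62.4  124.8]
 y -30 60 x [-17.  237.2] z top/bot [  1.3 187.9]
 y -10 47 x [-27. 234.] z top/bot [ -5.3 188.9]
 y 10 131 x [-16.7 261.3] z top/bot [ -1.2 188.8]
 y 30 120 x [-17.4   9.5] z top/bot [-0.6 34.1]
 y 50 133 x [-20.9  13.3] z top/bot [ 0.6 33.4]
 y 70 143 x [-24.2  14.9] z top/bot [-1.  33.5]
 y 90 147 x [-26.7  16.7] z top/bot [-0.3 32.5]
 y 110 128 x [-28.9  19.9] z top/bot [-0.8 33.8]
top 500
 ymax pct [  0.6  70.5 125.6]
 y -10 16 x [17.5 44.9] z top/bot [181.8 197.8]
 y 10 61 x [-16.4  42.7] z top/bot [ -4.7 195. ]
 y 30 74 x [-16.5  39.9] z top/bot [ -5.2 193.5]
 y 50 96 x [-19.9  47. ] z top/bot [ -3.5 191.2]
 y 70 98 x [-23.5  49.7] z top/bot [ -3.6 194. ]
 y 90 86 x [-26.4  16.5] z top/bot [ -3.6 194.5]
 y 110 66 x [-28.8  18.3] z top/bot [ -3.3 186.9]
```

The clamp is level in the grip: the top stays at z_t≈-1 and the underside at +34. Its tip is at y_t≈124.5, so the pivot is about 46.5 ahead of the TCP. Next I'll turn it to the mould axis and carry it over at height to a spot short of the lug.

>>> drive_tool(targets=[[0, 0, 0, 8.2, 1], [0, 0, 0, 8.2, 1], [0, 0, 0, 8.2, 1], [0, 0, 0, 8.2, 1], [0, 0, 0, 8.3, 1], [9, 20, 0, 0, 1], [15, 36, 0, 0, 1], [15, 36, 0, 0, 1], [15, 36, 0, 0, 1], [15, 36, 0, 0, 1], [15, 36, 0, 0, 1], [15, 36, 0, 0, 1], [15, 36, 0, 0, 1], [15, 36, 0, 0, 1], [14, 34, 0, 0, 1], [5, 15, 0, 0, 1], [0, 0, 0, 0, 1], [0, 0, 0, 0, 1]])

```text
t: 14.85
ee_pos: [0.5805, 0.016, 0.1927]
ee_rot: [-3.14, 0.072, 0.002]
wrist_force: [-0.6, 0.2, -1.2]
width: 0.026
```

>>> drive_tool(targets=[[0, 0, 15, 0, 1], [0, 0, 30, 0, 1], [0, 0, 30, 0, 1], [0, 0, 20, 0, 1], [0, 0, 10, 0, 1], [0, 0, 0, 0, 1], [0, 0, 0, 0, 1]])

```text
t: 15.55
ee_pos: [0.5813, 0.0164, 0.0892]
ee_rot: [-3.141, 0.07, -0.002]
wrist_force: [0.2, 0.2, -0.6]
width: 0.0264
```

Run:
```python
from h import *
import pickle
clampmeas()
T=cam('top'); S=cam('side'); pickle.dump((T,S,get_state()),open('p6.pkl','wb'))
a=cv2.resize(T['color'][215:295,310:440],(650,400),interpolation=2); cv2.imwrite('pics/t6.png',a[:,:,::-1])
w=cam('wrist'); pickle.dump(w,open('w6.pkl','wb')); save(w,'w6.png')
```

```text
15.55 [0.5813 0.0164 0.0892] [-3.141e+00  7.000e-02 -2.000e-03] [ 0.2  0.2 -0.6]
side 927
 ymax pct [ -6.4  73.1 124.6]
 y -10 50 x [-10.5  15.8] z top/bot [-2.5 22.2]
 y 10 122 x [-14.7  13.4] z top/bot [-2.2 33.2]
 y 30 101 x [-16.2  15.1] z top/bot [-1.7 32.9]
 y 50 164 x [-19.4  91.5] z top/bot [-1.4 88.2]
 y 70 182 x [-22.4  29.1] z top/bot [-0.9 57.2]
 y 90 160 x [-24.9  20.3] z top/bot [-1.4 34.2]
 y 110 141 x [-26.6  23.9] z top/bot [-0.6 31.9]
top 183
 ymax pct [ 70.   97.2 126.1]
 y 70 67 x [-21.3  19.5] z top/bot [-3.1 81.2]
 y 90 63 x [-24.6  18.4] z top/bot [-6.2 77.4]
 y 110 50 x [-26.2  21.4] z top/bot [-4.3 76. ]
```

View pics/t6.png

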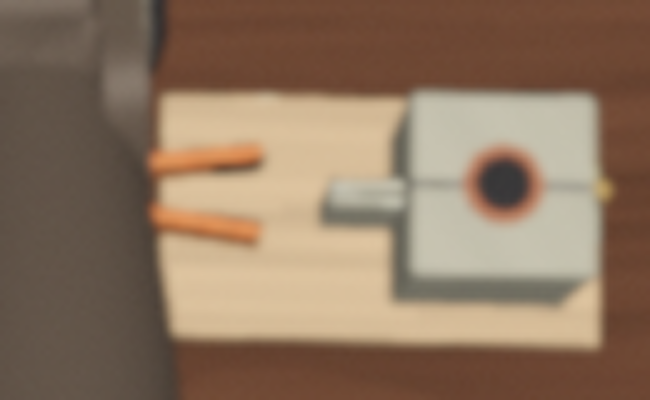

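The top crop shows the open jaws with tips at (260,154) and (258,234), straddling the lug line, and the lug face at (330–405,180–207). Now a relative measurement in the same image.

Run:
```python
from h import *
import pickle
c,S,s=pickle.load(open('p6.pkl','rb')); Rm=cv2.Rodrigues(s['ee_rot'])[0]; e=s['ee_pos']
tl=lambda u,v,z:((ray(c,u,v,z)-e)@Rm*1000).round(1)[:2]
im=c['color'].astype(int)
m=(im[...,0]-im[...,2])>85
for u in range(343,362,3):
    r=np.nonzero(m[235:270,u])[0]+235
    if len(r)<3: continue
    g=np.argmax(np.diff(r)); a=(r[0]+r[g])/2; b=(r[g+1]+r[-1])/2; print(u,r[0],r[g],r[g+1],r[-1],'mid tool',tl(u,(a+b)/2,.09))
for u in (376,380,384,388): 
    g=im[246:264,u].sum(-1)//3; print(u,g, [tl(u,v,.092)[0] for v in (251,256)])
print([tl(u,253.5,.092) for u in(376,388)], im[253,368:396].sum(-1)//3)
w=pickle.load(open('w6.pkl','rb'))
```

```text
343 245 249 256 260 mid tool [-1.6 72.2]
346 245 249 257 261 mid tool [-2.8 80.4]
349 245 248 257 261 mid tool [-1.9 88.6]
352 244 248 258 261 mid tool [-1.7 96.8]
355 244 247 258 262 mid tool [ -1.6 105. ]
358 244 247 259 262 mid tool [ -2.1 113.2]
361 244 246 260 262 mid tool [ -1.9 121.4]
376 [187 186 185 182 176 176 174 166 159 146 127 112 109 122 151 175 188 191] [np.float64(4.1), np.float64(-9.7)]
380 [187 187 186 184 182 184 184 180 177 167 141 117 109 117 145 173 188 191] [np.float64(4.4), np.float64(-9.5)]
384 [187 187 186 183 181 182 179 168 168 164 142 117 110 118 144 173 188 191] [np.float64(4.6), np.float64(-9.3)]
388 [129 129 128 130 146 174 179 169 175 179 157 125 107 103 109 120 130 132] [np.float64(4.8), np.float64(-9.0)]
[array([ -2.8, 162.2]), array([ -2.1, 194.9])] [191 190 191 191 190 185 172 162 166 177 182 182 180 176 172 169 168 169
 169 170 169 164 150 138 150 170 178 180]
```

View pics/w6.png

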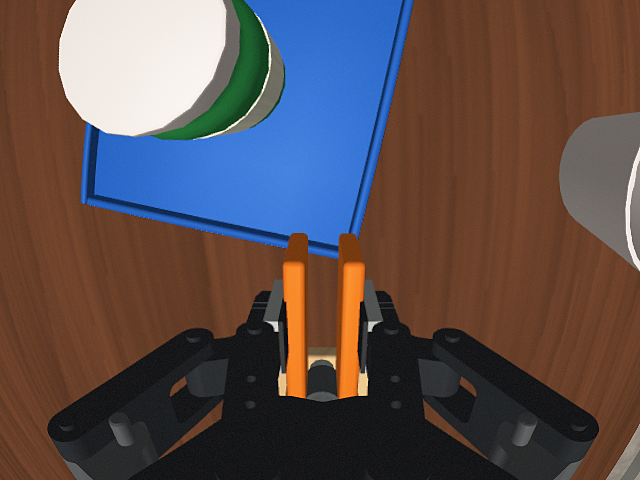

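The wrist view shows the handles parallel in the grip, with the jar standing in the tray. In the same top image the jaw midline is at x_t≈-1.9 and the lug seam at ≈-2.0, so they are aligned. The lug edge is at y_t≈157–160. I'll advance 65 mm, then lower.

>>> drive_tool(targets=[[0, 6, 0, 0, 1], [0, 12, 0, 0, 1], [0, 12, 0, 0, 1], [0, 12, 0, 0, 1], [0, 10, 0, 0, 1], [0, 8, 0, 0, 1], [0, 5, 0, 0, 1], [0, 0, 0, 0, 1], [0, 0, 0, 0, 1]])

```text
t: 16.7
ee_pos: [0.578, -0.0493, 0.0883]
ee_rot: [-3.141, 0.072, -0.0]
wrist_force: [-0.6, -0.3, -1.2]
width: 0.0262
```

>>> drive_tool(targets=[[0, 0, 8, 0, 1], [0, 0, 10, 0, 1], [0, 0, 8, 0, 1], [0, 0, 5, 0, 1], [0, 0, 3, 0, 1], [0, 0, 0, 0, 1], [0, 0, 0, 0, 1]])

```text
t: 17.4
ee_pos: [0.5781, -0.0493, 0.0544]
ee_rot: [3.141, -0.072, 0.0]
wrist_force: [0.5, 0.7, -0.6]
width: 0.0266
```

Run:
```python
from h import *
s=get_state(); print(s['t'],s['ee_pos'],s['wrist_force'])
T=cam('top'); S=cam('side')
a=cv2.resize(T['color'][225:285,340:430],(450,300),interpolation=2); b=cv2.resize(S['color'][220:320,300:450],(450,300),interpolation=2); cv2.imwrite('pics/t7.png',np.vstack([a,b])[:,:,::-1])
```

```text
17.4 [ 0.57807472 -0.04931943  0.05443932] [ 0.50150241  0.73169098 -0.60699902]
```

View pics/t7.png

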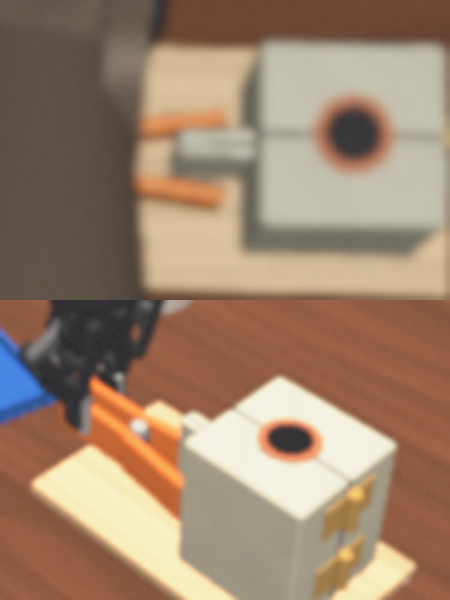

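The top half shows the jaws on both sides of the lug, with tips about 30 mm past its edge after parallax, so the pad middle is about 16 mm in. The bottom half shows the clamp level and low over the batt. Releasing gradually.

>>> drive_tool(targets=[[0, 0, 0, 0, 0.4], [0, 0, 0, 0, 0.3], [0, 0, 0, 0, 0.2], [0, 0, 0, 0, 0.1], [0, 0, 0, 0, 0], [0, 0, 0, 0, -0.3], [0, 0, 0, 0, -0.6], [0, 0, 0, 0, -1], [0, 0, 0, 0, -1], [0, 0, 0, 0, -1]])

```text
t: 18.5
ee_pos: [0.578, -0.0493, 0.0543]
ee_rot: [3.141, -0.072, 0.0]
wrist_force: [-0.5, -0.3, 1.1]
width: 0.0852
```

>>> drive_tool(targets=[[0, 0, -5, 0, -1], [0, 0, -15, 0, -1], [0, 0, -30, 0, -1], [0, 0, -40, 0, -1], [0, 0, -40, 0, -1], [0, 0, -20, 0, -1], [0, -30, 0, 0, -1], [0, -40, 0, 0, -1], [0, -40, -20, 0, -1], [0, -40, 0, 0, -1], [0, -30, 0, 0, -1], [0, 0, 0, 0, -1]])

```text
t: 19.7
ee_pos: [0.5861, 0.1339, 0.2246]
ee_rot: [-3.14, 0.065, -0.001]
wrist_force: [0.6, -0.0, -0.3]
width: 0.0853
```

Run:
```python
from h import *
import pickle
s=get_state(); print(s['t'],s['ee_pos'],s['wrist_force'])
T=cam('top'); S=cam('side'); pickle.dump((T,S),open('p8.pkl','wb'))
a=cv2.resize(T['color'][220:300,240:440],(800,320),interpolation=2); b=cv2.resize(S['color'][210:350,220:450],(460,280),interpolation=2); b=np.hstack([b,np.zeros((280,340,3),np.uint8)]);cv2.imwrite('pics/t8.png',np.vstack([a,b])[:,:,::-1])
O=np.array([.5695,-.230]); d=np.array([-.0454,-.999]); y=np.array([.999,-.0454])
for c in (T,S):
    P=cloud(c)*1000; H,Sa,V=cv2.split(cv2.cvtColor(c['color'],cv2.COLOR_RGB2HSV)); X=(P[...,:2]-O*1000)@d; Y=(P[...,:2]-O*1000)@y; Z=P[...,2]
    m=(c['color'][...,0].astype(int)-c['color'][...,2]>85)&(H<15)&(X>-230)&(X<-40)&(abs(Y)<45)&(Z>8)&(Z<75)
    q=np.stack([X[m],Y[m],Z[m]],-1); print(len(q))
    for a in range(-220,-40,20):
        k=q[(q[:,0]>=a)&(q[:,0]<a+20)]
        if len(k)>5: print(a,len(k),'y',np.percentile(k[:,1],[3,97]).round(1),'z',np.percentile(k[:,2],[3,97]).round(1))
    print('x',np.percentile(q[:,0],[1,99]))
```

```text
19.7 [0.58611706 0.13389549 0.22456204] [ 0.64269654 -0.01721439 -0.26733887]
409
-220 20 y [-23.3  27.4] z [16.3 51.4]
-200 69 y [-21.7  22.4] z [ 9.1 53.9]
-180 61 y [-19.1  20.3] z [24.7 54.4]
-160 57 y [-17.2  17.4] z [28.8 57.1]
-140 54 y [-17.  15.] z [33.3 57.2]
-120 64 y [-17.  15.] z [33.4 57.7]
-100 54 y [-16.9  15. ] z [35.  60.4]
-80 28 y [-17. -10.] z [38.  60.5]
x [-203.68405832  -61.48828346]
915
-220 53 y [-23.5  21.1] z [16.1 49.2]
-200 166 y [-22.7  19.8] z [15.9 50.3]
-180 149 y [-19.7  17.6] z [17.  50.6]
-160 134 y [-17.   14.4] z [18.  51.5]
-140 130 y [-17.2  11.3] z [17.3 51.5]
-120 149 y [-17.2  11.2] z [19.2 53.6]
-100 107 y [-17.6  -8.2] z [19.9 53.9]
-80 27 y [-17.6 -12.1] z [20.3 54.1]
x [-206.28643329  -76.13964337]
```

View pics/t8.png

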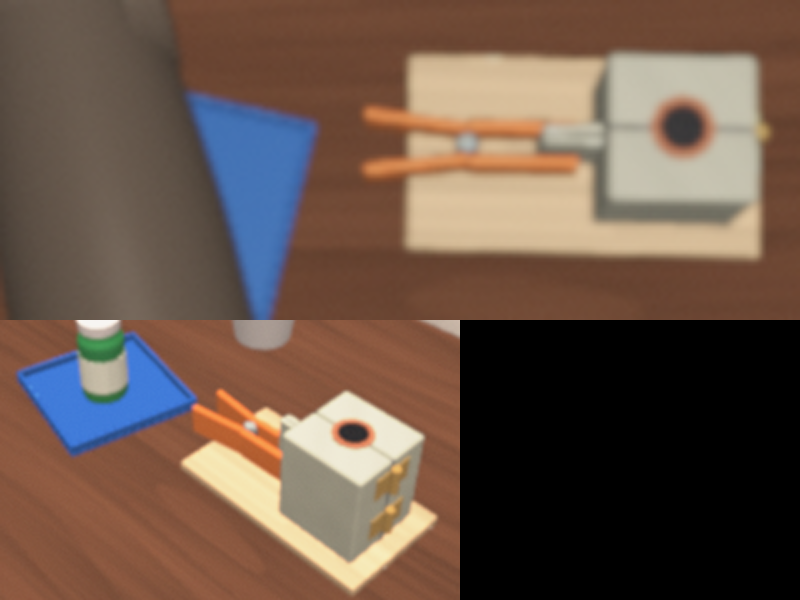

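The clamp, let go, grips the lug. Its handle ends are at mould x≈-205, which puts the pad middles at about -68 (the limit is -78). It tilts about 2°, and the gripper is clear of everything. Handing in.

```bash
python3 -c "
from h import *
print(job_done()); print(get_state()['t'])"
```

```text
the job is handed in; nothing more can be done
None
the job is handed in; nothing more can be done
```

The green jar stands in the blue tray and the large orange clamp grips the mould's lug. I handed the job in at about 20 s of the 56 s allowed; it gives no verdict.

- **Jar:** I set it down until the wrist force showed contact, pressing a little more than needed (about 20 N), then released it. Its cap then measured within about 3 mm of the tray's centre, and it stood upright in the last side view.
- **Clamp:** I squeezed the largest of the three clamps open, pushed its jaws over the lug and released it about 5 mm above the batt. The last pictures show one jaw on each side of the lug. The pad middles are worked out at about 17 mm in from the free edge (7 mm needed), and the tilt is about 2° (14° allowed).
- **Bystanders:** The gripper stayed clear of the mug, the white tub and the amber jar the whole time. I did not re-measure their positions at the end.
- **Disagreements:** The top and wrist cameras differed by about 3 mm on where the mould and jar stood. I got round this by comparing the jaws and the lug within the same top image. The top camera could not see the jar at the end because the arm covered it.

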